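# Set the cutlery basket to drain and wedge up the drip tray

### The job

Set the wire cutlery basket to drain: hang it by its wooden handle bar on the drainer's two hooks, over the drip tray, and let go of it. Then take the wooden wedge by its grip block and push its thin end under the middle of the tray's front edge until the edge just lifts off its rests, by about 6 mm, so that drips run to the back. Finish while still gripping the wedge there, with the wedge alone (not the fingers) carrying the tray's edge, and leave everything else where it stands.

Things in the scene. Friction and masses are not known exactly. Their poses are not given: they have to be found in the camera images.
- drainer: Fixed metal dish drainer, 240 mm deep and wide. Origin on the worktop under its centre; +x to its back, z up. Runners 10 mm high along x at y = +-113 mm, with 16 mm rubber rests in front; at the back (x = 92) two steel uprights at y = +-30 mm bend forward into hooks. The drip tray lies between the runners; its front is open below, so a wedge can slide under on the worktop.
- hooks (a point): Seat for the handle bar, midway between the hooks, level with the tops of their rods: drainer frame x 30, y 0, z 209 mm; axes as drainer. The hooks are 8 mm rods at y = +-30 mm, level from the uprights (x = 92) to x = 0, then turned up to tips at x = -12, z = 228 mm. Come from the front: bar over the tips, basket body below the rods; then lower.
- front_rest (a point): Point of the drainer (does not move with the tray) where the middle of the tray's front edge has its underside at rest: drainer frame x = -120, y = 0, z = 14 mm. Axes as the drainer.
- tray (a joint): Angle of the hinged aluminium drip tray (204 mm wide, 0.35 to 0.7 kg), rad. 0: it lies on its rests; it grows as the front edge lifts, 180 mm from the hinge, so 0.033 is 6 mm of lift. The hinge is free: the tray falls back by its weight.
- tray_edge (a point): Underside of the middle of the tray's front edge, a round steel bar of 8 mm diameter along y; moves with the tray. At rest 14 mm above the worktop.
- basket: Loose wire cutlery basket, 0.2 to 0.34 kg, 88 (x) x 112 (y) mm, walls 75 mm high. Two uprights at y = +-52 mm carry a wooden handle bar along y: 112 mm long, 14 wide (x), 10 high, its centre 135 mm up. Origin: centre of the underside, z up. Same after half a turn. Grip the bar's middle across x: its ends stay free for the hooks.
- basket_bar (a point): Centre of the basket's handle bar, 135 mm above its bottom. Axes as the basket.
- wedge: Loose wooden wedge, 0.08 to 0.16 kg, 150 (x) x 40 (y) mm. Origin: centre of the underside; +x to the thin end. Ramp rises 1 in 4 from 3 mm at the thin end (x = 75) to 28 mm at x = -25; behind it a grip block, x = -75 to -25, 24 wide, 50 high. Lying flat it touches the tray's edge when the thin end is 44 mm past it, and has lifted it 6 mm at 68 mm.
- wedge_tip (a point): Middle of the wedge's thin end, on its underside (wedge frame x = +75 mm). Axes as the wedge.
- wedge_grip (a point): Middle of the wedge's grip block, 36 mm above its underside (wedge frame x = -50 mm); grip it here across y, 24 mm wide. Axes as the wedge.
- island_mug: Bystander: white spotted mug, 93 mm high, on a slate coaster near the robot. Origin under its centre.
- matchbox: Bystander: matchbox 36 x 54 x 17 mm near the robot. Origin: centre of the underside.
- spice_jar: Bystander: spice jar, 105 mm high, right of the drainer. Origin under its centre.
- salt_shaker: Bystander: salt shaker, 90 mm high, 44 mm wide, left of the drainer. Origin under its centre.
Things that resemble listed ones, but are neither listed nor needed, are in the scene too. What is shaped like the wedge but red or turquoise is not meant.

How it is judged:
On the way, in this order (a step that is already met when the one before it is completed fails the run):
1. the basket hangs by its bar on both hooks, let go, with the tray still on its rests (x of basket_bar in the frame of drainer between -0.002 and 0.08 m and y of basket_bar in the frame of drainer between -0.025 and 0.025 m and z of basket_bar in the frame of drainer between 0.203 and 0.228 m and angle between basket's own z axis and vertical below 0.3 rad and contact force between basket and drainer above 0.8 N and contact force between each of the arm, the fingers and basket below 0.1 N and linear speed of basket below 0.08 m/s and value of joint tray below 0.008 rad), for 0.2 s.
2. the wedge, held in the gripper, carries the tray's front edge just off its rests (value of joint tray between 0.014 and 0.061 rad and contact force between wedge and drainer above 0.5 N and x of wedge_tip in the frame of drainer above -0.11 m and y of wedge_tip in the frame of drainer between -0.06 and 0.06 m and angle between wedge's own z axis and vertical below 0.15 rad and contact force between the fingers and wedge above 1 N and contact force between each of the fingers, the arm and drainer below 0.5 N), for 0.2 s.
At the end, for the whole second after the job is handed in: Basket hangs still by its bar on both hooks, within 25 mm of the middle, untouched; the gripper holds the wedge flat, its thin end under the tray within 60 mm of the middle; the wedge alone carries the tray's front edge 2.5 to 11 mm off its rests (tray angle 0.014 to 0.061) (all of step 2 and x of basket_bar in the frame of drainer between -0.002 and 0.08 m and y of basket_bar in the frame of drainer between -0.025 and 0.025 m and z of basket_bar in the frame of drainer between 0.203 and 0.228 m and angle between basket's own z axis and vertical below 0.3 rad and contact force between basket and drainer above 0.8 N and contact force between each of the arm, the fingers and basket below 0.1 N and linear speed of basket below 0.08 m/s); the arm keeps its last pose, push and grip.
It fails at once if a bystander is moved by more than 30 mm (distance of any of island_mug, matchbox, spice_jar, salt_shaker from where it was at the start of the episode above 0.03 m).
It also fails if it takes over 67 s, if anything falls off the work surface, if the arm or the gripper's body presses on something with over 40 N, if the wrist force passes 120 N, or if a joint passes its speed limit or range.

### The arm

A 6-joint arm with a two-finger parallel gripper is mounted at the origin on a cart in front of the work surface, level with it; the furniture and walls round the work are solid. World frame = base frame: x ahead of the robot, y to its left, z up, the work surface at z = 0. Lengths are in m, angles in rad, forces in N, time in s.
With the tool pointing down it reaches from about 0.4 to 0.825 m from the base axis. Payload 7 kg.
Tool frame: the origin (TCP) lies at the very end of the fingers, on their centre line; the grasp point (between the pads) lies arm.grip_point_offset behind it (arm.grip_point_offset is the distance from the TCP to the grasp point, in m); z points along the fingers, y is the line along which they close (so a half turn about z gives the same grasp; the last joint's range is limited). The gripper opens to 88 mm and grips with 3 to 60 N. Pads are 19 mm wide; open, the fingers measure 130 mm over their backs; the gripper's body (78 mm by 193 mm) begins 47 mm behind the grasp point.
Start: joints at [1.598, 0.359, 0.012, 0, -1.224, -0.288], TCP at [0.174, 0.652, 0.227] pointing down, gripper open.
Joint ranges: [-3.07, 3.07], [-1.43, 2.12], [-1.02, 1.25], [-3.03, 1.67], [-3.05, -0], [-3.03, 3.03]. Speed limits (rad/s): [2.39, 2.39, 3.01, 3.14, 3.14, 3.14].

### API

Orientations are given as [roll, pitch, yaw] about the fixed x, y, z axes, in that order (R = Rz(yaw) Ry(pitch) Rx(roll)).
In Python, from station import arm gives the robot as it stands.
- The arm moves only by the shell command python3 -m crank 'ROWS' [OPENING] [FORCE]. ROWS is JSON, a list of rows, each an object of numbers: "dx", "dy", "dz": the shift along the tool's x, y, z in cm; "wx", "wy", "wz": the turn, a rotation vector about the tool's x, y, z in degrees. A call has exactly 10 rows; each row is the pose to reach, as a shift and turn from the pose commanded when the call began, along the tool's axes at that moment; what a row does not reach only later rows make up. A row lasts 1/8 s, in which the tool goes at most 62.5 mm and 10.7 degrees, less where a joint would pass 70% of its speed; a pose out of reach is approached as far as the arm can. A call with a gripper value outside its range is refused whole. OPENING is the finger opening in cm, from 0 to 8.76, set as the call begins (- or left out, the last holds). The fingers move at their own pace and stop on an object; FORCE is the grip in N (left out, the last holds). Time passes only in rows, so rows that repeat a pose let the fingers close, or fill a call up. It gives the time, the measured TCP pose, the force, the opening and the grip force at its end, in the units of the state.
- arm.get_state(): the state, without advancing time (a new reading comes with each control period).
- arm.grab_frame(name): name is "side" or "top" or "wrist"; returns the picture (384x512x3 uint8, red, green, blue); there is no depth.
- arm.calibration(name): a dict with "fx", "fy", "cx", "cy" (pixels), "dist_coeffs" ([k1, k2, p1, p2, k3] as OpenCV has them; the pictures are not rectified), "world_from_camera" (4x4, takes a point from camera to world coordinates). Camera axes: x right, y down, z forward; pixel columns grow to the right and rows downward; lengths in m; the calibration is good to about 2 mm. A picture is of the moment at which its call begins: read the wrist's pose just before it. calibration takes no time and is no camera call; for the wrist camera it gives the pose at the moment of the call.
- arm.job_done(): hands the job in; it is judged then, once.
Trained networks look in the newest picture that a camera, given by its name, has taken for a name from the list of things; names that differ only in an ending like _2 or _b are one class to them, and where a whole thing is asked for, a point or a joint stands for the part that bears it (a point fixed in the world has none). Each returns a list of dicts, best first, with "confidence" (0 to 1); they miss things now and then, are a little off and sometimes report something else, mostly with a low value. They report only what shows in the picture. A call takes as long as a camera call. They do not tell look-alikes from the thing itself.
- arm.find_in(camera, query): "centre" ([x, y, z] in m, in world coordinates, good to about 4 mm: the middle of the surface that is visible of it).
- arm.masks_of(camera, query): "pixels" (384x512 bool, what is visible of it).
- arm.mark_of(camera, query): "centre" ([x, y, z] in m, in world coordinates, good to about 4 mm: a listed point, or the origin of a listed thing).
The state is a dict: "t": time; "q": joint angles; "qd": joint speeds; "joint_efforts": joint torques, N m; "eef_pos": TCP position; "ee_rot": TCP orientation; "force": force on the tool from outside, world axes, zero at the start; "moment": the same for the moment, N m; "width": finger opening in m; "gripper_force": force on a finger pad.
Only numpy, scipy, OpenCV 4.12 (cv2) and the standard library are available. Lean on these libraries where they do the work, as an engineer would, in place of code of your own. Each camera call takes 0.05 s, during which the arm holds its last target. There are 200 camera calls.

## Working session

There is one attempt and no reset: what is moved stays moved. The work goes in short steps, Python scripts to look and compute and a shell command to move; the robot and the scene stay as the last step left them, time stands still between calls to the robot, and variables do not carry over. Pictures are saved under pics/ and viewed, at most 13 in all, crops included, and the job is handed in when it is done.

```bash
mkdir -p pics; python3 - <<'E'
from station import arm
import cv2,numpy as np
print(arm.grip_point_offset, arm.get_state())
for c in ("top","side"):
    im=arm.grab_frame(c); cv2.imwrite(f"pics/{c}0.png",im[:,:,::-1])
    for q in ("drainer","tray_edge","basket","basket_bar","wedge","wedge_tip","wedge_grip","island_mug","matchbox","spice_jar","salt_shaker"):
        print(c,q,[(np.round(d["centre"],3).tolist(),round(d["confidence"],2)) for d in arm.mark_of(c,q)][:4])
E
```

```text
0.0188 {'t': 0.0, 'q': array([ 1.59814439e+00,  3.59349167e-01,  1.10647601e-02, -3.45214695e-04,
       -1.22410766e+00, -2.88076405e-01]), 'qd': array([-0.00100519, -0.00155037, -0.00040411, -0.00183694, -0.00084872,
        0.00134958]), 'joint_efforts': array([-1.19388413e-03, -5.82722390e+01,  2.93061054e+01,  6.99684530e+00,
        7.01167941e-03, -1.68958773e-04]), 'eef_pos': array([0.17392175, 0.65170064, 0.22565054]), 'ee_rot': array([ 3.13997046e+00, -1.42251952e-04, -2.60845781e-01]), 'force': array([-0.15120684, -0.16099493, -0.47735603]), 'moment': array([-0.03375815, -0.03554819, -0.03162338]), 'gripper_force': 0.0, 'width': 0.08768345117532816}
top drainer [([0.634, 0.06, 0.001], 0.95), ([0.281, 0.234, 0.006], 0.4)]
top tray_edge [([0.514, 0.058, 0.011], 0.96), ([0.574, -0.345, -0.003], 0.22)]
top basket [([0.444, 0.329, -0.0], 0.64)]
top basket_bar [([0.446, 0.331, 0.135], 0.66), ([0.514, 0.057, 0.01], 0.66)]
top wedge [([0.51, -0.31, -0.002], 0.9), ([0.31, -0.36, -0.004], 0.89), ([0.407, -0.097, -0.002], 0.73)]
top wedge_tip [([0.573, -0.343, 0.001], 0.96), ([0.473,
[... 485 characters left out ...]
, 0.061, 0.013], 0.67)]
side basket [([0.44, 0.33, -0.002], 0.65)]
side basket_bar [([0.443, 0.331, 0.133], 0.77)]
side wedge [([0.31, -0.36, 0.001], 0.87), ([0.505, -0.305, -0.003], 0.85), ([0.407, -0.099, 0.002], 0.62)]
side wedge_tip [([0.475, -0.064, -0.0], 0.79), ([0.282, -0.293, 0.003], 0.78), ([0.576, -0.342, 0.001], 0.7)]
side wedge_grip [([0.464, -0.291, 0.032], 0.92), ([0.361, -0.121, 0.037], 0.83), ([0.326, -0.406, 0.033], 0.68)]
side island_mug [([0.285, 0.235, 0.004], 0.57), ([0.442, 0.328, 0.132], 0.23)]
side matchbox [([0.304, -0.224, 0.002], 0.66)]
side spice_jar [([0.707, -0.268, -0.002], 0.58), ([0.518, 0.057, 0.015], 0.48)]
side salt_shaker [([0.671, 0.271, -0.001], 0.69)]
```

View pics/top0.png

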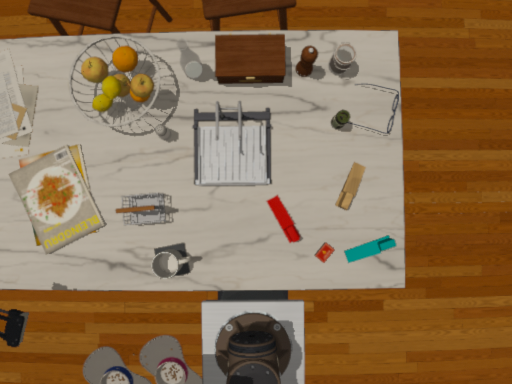

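View pics/side0.png

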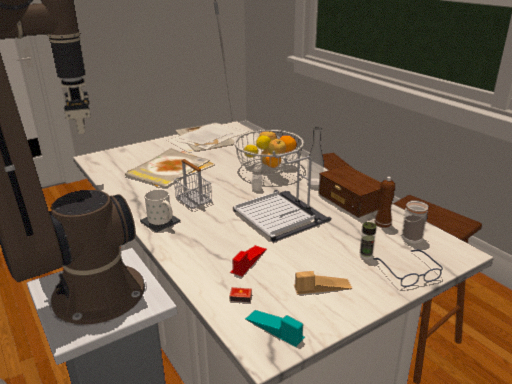

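Top: the candidates for the wedge are wooden (350,186), red (284,218) and turquoise (370,248), so I choose the wooden one. The basket is at (147,209) with its brown bar along the image row. The drainer is at (232,148) with two hooks at (218,120) and (240,120). Next I measure yaws and check a close crop.

```bash
cat > h.py <<'E'
from station import arm
import cv2,numpy as np
def rays(cam,px,z,cal=None):
    c=cal or arm.calibration(cam); K=np.array([[c["fx"],0,c["cx"]],[0,c["fy"],c["cy"]],[0,0,1.]])
    u=cv2.undistortPoints(np.array(px,float).reshape(-1,1,2),K,np.array(c["dist_coeffs"])).reshape(-1,2)
    T=np.array(c["world_from_camera"]); d=np.c_[u,np.ones(len(u))]@T[:3,:3].T; o=T[:3,3]
    return o+d*((z-o[2])/d[:,2])[:,None]
def pca(P):
    m=P[:,:2].mean(0); w,v=np.linalg.eigh(np.cov((P[:,:2]-m).T)); a=v[:,1]
    return m,np.degrees(np.arctan2(a[1],a[0])),np.sqrt(w)*np.sqrt(12)
E
python3 - <<'E'
from h import *
im=arm.grab_frame("top"); hsv=cv2.cvtColor(im,cv2.COLOR_RGB2HSV)
brown=(hsv[:,:,0]<18)&(hsv[:,:,1]>110)
b=np.zeros(brown.shape,bool); b[185:235,108:185]=1
ys,xs=np.nonzero(brown&b); print("bar",len(xs),pca(rays("top",np.c_[xs,ys],.14)))
for q,z in (("wedge",.02),("tray_edge",.018),("drainer",.01),("basket",.04)):
    for d in arm.masks_of("top",q)[:3]:
        ys,xs=np.nonzero(d["pixels"]); P=rays("top",np.c_[xs,ys],z)
        print(q,round(d["confidence"],2),len(xs),pca(P),P.min(0)[:2],P.max(0)[:2])
        if q=="drainer" and len(xs)>1000: print(cv2.minAreaRect(P[:,:2].astype(np.float32)))
a=cv2.resize(im[155:220,325:395],None,fx=5,fy=5); c=cv2.resize(im[180:245,100:195],None,fx=5,fy=5); e=cv2.resize(im[95:195,185:280],None,fx=3.25,fy=3.25)
cs=[x[:325,:475] for x in (a,c)]; cv2.imwrite("pics/crop.png",np.vstack([np.hstack([cs[0][:, :320],cs[1]]),])[:,:,::-1])
E
```

```text
bar 154 (array([0.44219251, 0.32858857]), np.float64(94.80786664003178), array([0.01124848, 0.10830707]))
wedge 0.97 689 (array([ 0.31329302, -0.36477007]), np.float64(108.01122093325955), array([0.04146928, 0.15818878])) [ 0.2720811  -0.44464058] [ 0.35336962 -0.2852146 ]
wedge 0.76 626 (array([ 0.50641089, -0.30502939]), np.float64(153.88343543466866), array([0.04152685, 0.14205724])) [ 0.43801615 -0.35162804] [ 0.57356907 -0.25943762]
wedge 0.75 627 (array([ 0.40710105, -0.09512961]), np.float64(-151.8443839031647), array([0.03915573, 0.14830653])) [ 0.3386689  -0.14121483] [ 0.4771354 -0.0471628]
tray_edge 0.89 3916 (array([0.60164616, 0.05996865]), np.float64(85.03047466299668), array([0.18199879, 0.21127906])) [ 0.51138179 -0.05110275] [0.69655088 0.1711183 ]
tray_edge 0.74 5517 (array([0.62844883, 0.05950764]), np.float64(65.75937794899302), array([0.23448779, 0.23532918])) [ 0.51313736 -0.06237367] [0.77074622 0.18310021]
drainer 0.81 5346 (array([0.62755202, 0.0605992 ]), np.float64(60.28910707823216), array([0.23372205, 0.23725835])) [ 0.51350976 -0.05958652] [0.77677032 0.18111656]
((0.6456053853034973, 0.06043937802314758), (0.2629314959049225, 0.24076339602470398), 0.38590511679649353)
drainer 0.56 3924 (array([0.60193006, 0.06051705]), np.float64(89.81317747742152), array([0.18372613, 0.21150756])) [ 0.5104029 -0.0514043] [0.69651982 0.17219735]
((0.6036486625671387, 0.06095007434487343), (0.18518288433551788, 0.2236681431531906), 0.40342041850090027)
basket 0.6 1273 (array([0.44464799, 0.33005715]), np.float64(93.37475999677004), array([0.08893298, 0.13293926])) [0.39521738 0.26305801] [0.4924597  0.41443528]
```

View pics/crop.png

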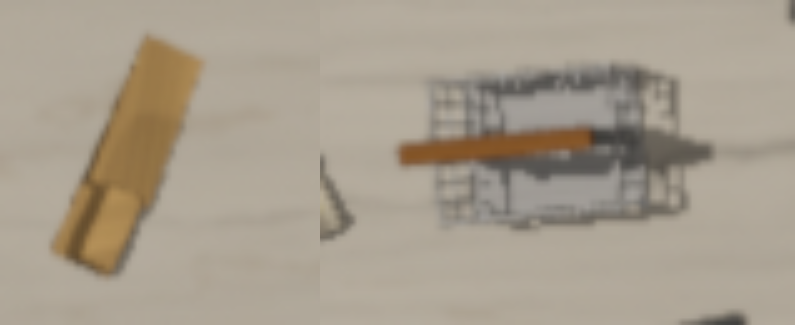

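The crop shows natural wood with a block at lower left (the true wedge), and the basket bar turned about 5°.

```bash
cat >> h.py <<'E'
from scipy.spatial.transform import Rotation as R
def delta(pos,yaw):
    s=arm.get_state(); r=R.from_euler("xyz",s["ee_rot"]); t=R.from_euler("xyz",[180,0,yaw],degrees=True)
    print("t",round(s["t"],2),"pos",s["eef_pos"].round(4),"rpy",np.degrees(s["ee_rot"]).round(2),"w",round(s["width"],4),"F",s["force"].round(1),"gf",round(s["gripper_force"],1))
    print("d cm",(100*r.inv().apply(np.array(pos)-s["eef_pos"])).round(2),"rot",np.degrees((r.inv()*t).as_rotvec()).round(2))
E
python3 -m crank '[{"dx":2,"dy":1.4,"wz":4},{"dx":6,"dy":4.2,"wz":12},{"dx":10.8,"dy":7.6,"wz":22},{"dx":15.6,"dy":11,"wz":32},{"dx":20.4,"dy":14.3,"wz":42},{"dx":25.2,"dy":17.7,"wz":52},{"dx":30,"dy":21,"wz":61},{"dx":33,"dy":23.2,"wz":67},{"dx":34.3,"dy":24.1,"wz":70.2},{"dx":34.3,"dy":24.1,"wz":70.2}]' 6
python3 - <<'E'
from h import *
im=arm.grab_frame("wrist"); cv2.imwrite("pics/w1.png",im[:,:,::-1])
for c in("wrist",):
  for q in("basket_bar","basket"): print(q,[(np.round(d["centre"],4),round(d["confidence"],2)) for d in arm.mark_of(c,q)])
delta([.443,.331,.116],-85.2)
E
```

```text
basket_bar []
basket []
t 1.6 pos [0.1741 0.6522 0.2266] rpy [-180.      0.    -14.94] w 0.0878 F [ 0.8  0.1 -0.2] gf 0.0
d cm [34.26 24.1  11.06] rot [-0.    0.   70.26]$[0]: bad value
```

View pics/w1.png

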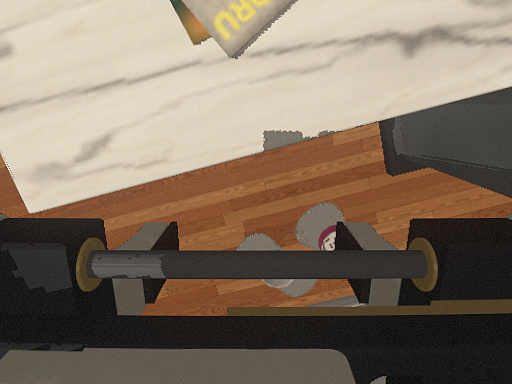

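The move was refused, so the wrist picture only shows the start pose: the worktop's corner, and the fingers at rows 220-310. Each row probably needs all six keys.

```bash

python3 -m crank '[{"dx":2,"dy":1.4,"dz":0,"wx":0,"wy":0,"wz":4},{"dx":6,"dy":4.2,"dz":0,"wx":0,"wy":0,"wz":12},{"dx":10.8,"dy":7.6,"dz":0,"wx":0,"wy":0,"wz":22},{"dx":15.6,"dy":11,"dz":0,"wx":0,"wy":0,"wz":32},{"dx":20.4,"dy":14.3,"dz":0,"wx":0,"wy":0,"wz":42},{"dx":25.2,"dy":17.7,"dz":0,"wx":0,"wy":0,"wz":52},{"dx":30,"dy":21,"dz":0,"wx":0,"wy":0,"wz":61},{"dx":33,"dy":23.2,"dz":0,"wx":0,"wy":0,"wz":67},{"dx":34.3,"dy":24.1,"dz":0,"wx":0,"wy":0,"wz":70.2},{"dx":34.3,"dy":24.1,"dz":0,"wx":0,"wy":0,"wz":70.2}]' 6
python3 - <<'E'
from h import *
im=arm.grab_frame("wrist"); cv2.imwrite("pics/w2.png",im[:,:,::-1])
for q in("basket_bar","basket"): print(q,[(np.round(d["centre"],4),round(d["confidence"],2)) for d in arm.mark_of("wrist",q)])
delta([.443,.331,.116],-85.2)
E
```

```text
t: 2.85
eef_pos: [0.4437, 0.3305, 0.2266]
ee_rot: [-3.141, 0.0, -1.487]
force: [0.6, 0.8, -1.4]
width: 0.06
gripper_force: 0.0
basket_bar [(array([0.4445, 0.3316, 0.1383]), 0.93)]
basket [(array([0.4459, 0.3277, 0.0033]), 0.87)]
t 3.0 pos [0.4429 0.3317 0.2266] rpy [-1.800e+02  1.000e-02 -8.503e+01] w 0.0601 F [-0.4  1.   0.4] gf 0.0
d cm [ 7.000e-02 -1.000e-02  1.106e+01] rot [-0.    0.01  0.17]
```

View pics/w2.png

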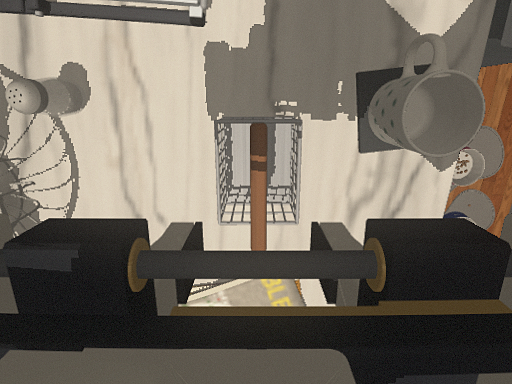

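The wrist view shows the bar at column 258, centred between the fingers (columns 190-320) and aligned with them. Descending.

```bash

python3 -m crank '[{"dx":0,"dy":0,"dz":1,"wx":0,"wy":0,"wz":0},{"dx":0,"dy":0,"dz":3,"wx":0,"wy":0,"wz":0},{"dx":0,"dy":0,"dz":5,"wx":0,"wy":0,"wz":0},{"dx":0,"dy":0,"dz":7,"wx":0,"wy":0,"wz":0},{"dx":0,"dy":0,"dz":9,"wx":0,"wy":0,"wz":0},{"dx":0,"dy":0,"dz":10.3,"wx":0,"wy":0,"wz":0},{"dx":0,"dy":0,"dz":11,"wx":0,"wy":0,"wz":0},{"dx":0,"dy":0,"dz":11,"wx":0,"wy":0,"wz":0},{"dx":0,"dy":0,"dz":11,"wx":0,"wy":0,"wz":0},{"dx":0,"dy":0,"dz":11,"wx":0,"wy":0,"wz":0}]'
python3 -m crank '[{"dx":0,"dy":0,"dz":0,"wx":0,"wy":0,"wz":0},{"dx":0,"dy":0,"dz":0,"wx":0,"wy":0,"wz":0},{"dx":0,"dy":0,"dz":0,"wx":0,"wy":0,"wz":0},{"dx":0,"dy":0,"dz":0,"wx":0,"wy":0,"wz":0},{"dx":0,"dy":0,"dz":0,"wx":0,"wy":0,"wz":0},{"dx":0,"dy":0,"dz":0,"wx":0,"wy":0,"wz":0},{"dx":0,"dy":0,"dz":0,"wx":0,"wy":0,"wz":0},{"dx":0,"dy":0,"dz":0,"wx":0,"wy":0,"wz":0},{"dx":0,"dy":0,"dz":0,"wx":0,"wy":0,"wz":0},{"dx":0,"dy":0,"dz":0,"wx":0,"wy":0,"wz":0}]' 0.5 30
```

```text
t: 4.25
eef_pos: [0.4436, 0.3312, 0.1172]
ee_rot: [-3.141, 0.001, -1.486]
force: [-0.6, -0.3, 0.6]
width: 0.0601
gripper_force: 0.0
t: 5.5
eef_pos: [0.4433, 0.3308, 0.1166]
ee_rot: [3.142, -0.0, -1.486]
force: [-1.4, 0.2, 0.0]
width: 0.0135
gripper_force: 30.0
```

```bash

python3 -m crank '[{"dx":0,"dy":0,"dz":-1,"wx":0,"wy":0,"wz":0},{"dx":0,"dy":0,"dz":-2.5,"wx":0,"wy":0,"wz":0},{"dx":0,"dy":0,"dz":-4.5,"wx":0,"wy":0,"wz":0},{"dx":0,"dy":0,"dz":-6.5,"wx":0,"wy":0,"wz":0},{"dx":0,"dy":0,"dz":-8.5,"wx":0,"wy":0,"wz":0},{"dx":0,"dy":0,"dz":-10,"wx":0,"wy":0,"wz":0},{"dx":0,"dy":0,"dz":-11,"wx":0,"wy":0,"wz":0},{"dx":0,"dy":0,"dz":-11.5,"wx":0,"wy":0,"wz":0},{"dx":0,"dy":0,"dz":-11.5,"wx":0,"wy":0,"wz":0},{"dx":0,"dy":0,"dz":-11.5,"wx":0,"wy":0,"wz":0}]'
python3 - <<'E'
from h import *
delta([.54,.0605,.231],-89.8)
E
```

```text
t: 6.75
eef_pos: [0.4431, 0.3306, 0.2308]
ee_rot: [3.141, -0.001, -1.486]
force: [0.1, -0.1, -2.1]
width: 0.0135
gripper_force: 30.0
t 6.75 pos [0.4431 0.3306 0.2308] rpy [ 1.7995e+02 -5.0000e-02 -8.5150e+01] w 0.0135 F [ 0.1 -0.1 -2.1] gf 30.0
d cm [27.73 -7.38  0.  ] rot [ 0.05 -0.05  4.65]
```

```bash

python3 -m crank '[{"dx":1.5,"dy":-0.4,"dz":0,"wx":0,"wy":0,"wz":0.3},{"dx":4.5,"dy":-1.2,"dz":0,"wx":0,"wy":0,"wz":0.8},{"dx":8.5,"dy":-2.3,"dz":0,"wx":0,"wy":0,"wz":1.5},{"dx":12.5,"dy":-3.3,"dz":0,"wx":0,"wy":0,"wz":2.2},{"dx":16.5,"dy":-4.4,"dz":0,"wx":0,"wy":0,"wz":2.9},{"dx":20.5,"dy":-5.5,"dz":0,"wx":0,"wy":0,"wz":3.6},{"dx":24,"dy":-6.4,"dz":0,"wx":0,"wy":0,"wz":4.2},{"dx":26.5,"dy":-7.1,"dz":0,"wx":0,"wy":0,"wz":4.6},{"dx":27.7,"dy":-7.4,"dz":0,"wx":0,"wy":0,"wz":4.7},{"dx":27.7,"dy":-7.4,"dz":0,"wx":0,"wy":0,"wz":4.7}]'
python3 - <<'E'
from h import *
im=arm.grab_frame("wrist"); arm.grab_frame("top"); arm.grab_frame("side"); cv2.imwrite("pics/w3.png",im[:,:,::-1])
for c in("wrist","side","top"):
  for q in ("basket_bar","drainer","hooks","front_rest"): print(c,q,[(np.round(d["centre"],4),round(d["confidence"],2)) for d in arm.mark_of(c,q)][:2])
delta([.668,.0605,.231],-89.8)
E
```

```text
t: 8.0
eef_pos: [0.5404, 0.0604, 0.2313]
ee_rot: [3.141, -0.0, -1.57]
force: [0.3, 0.7, -3.4]
width: 0.0135
gripper_force: 30.0
wrist basket_bar [(array([0.5423, 0.0586, 0.2525]), 0.57)]
wrist drainer [(array([0.6362, 0.0631, 0.002 ]), 0.68)]
wrist hooks [(array([0.6675, 0.0571, 0.2103]), 0.82)]
wrist front_rest []
side basket_bar [(array([0.5395, 0.0611, 0.2493]), 0.75)]
side drainer [(array([ 0.6358,  0.0653, -0.0019]), 0.65)]
side hooks [(array([0.6675, 0.0591, 0.2107]), 0.59)]
side front_rest [(array([0.5171, 0.0553, 0.012 ]), 0.69)]
top basket_bar [(array([0.6761, 0.2704, 0.0016]), 0.58)]
top drainer [(array([0.6351, 0.0591, 0.0026]), 0.81)]
top hooks []
top front_rest []
t 8.75 pos [0.5405 0.0612 0.2316] rpy [-180.      0.    -89.84] w 0.0136 F [-0.6  0.3 -2.9] gf 30.0
d cm [  0.1  -12.75   0.06] rot [-0.    0.   -0.04]
```

View pics/w3.png

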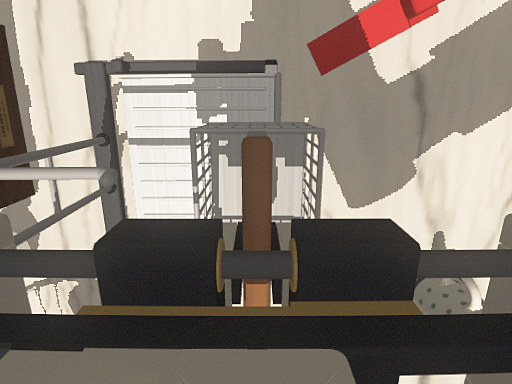

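The wrist view shows the basket held level, the bar at column 257, and a hook rod at left (row 175) running towards the bar's middle. The network agrees on the hook seat at (0.6675, 0.058). Moving in.

```bash

python3 -m crank '[{"dx":0.1,"dy":-0.7,"dz":0,"wx":0,"wy":0,"wz":0},{"dx":0.2,"dy":-2,"dz":0,"wx":0,"wy":0,"wz":0},{"dx":0.2,"dy":-4,"dz":0,"wx":0,"wy":0,"wz":0},{"dx":0.2,"dy":-6,"dz":0,"wx":0,"wy":0,"wz":0},{"dx":0.2,"dy":-8,"dz":0,"wx":0,"wy":0,"wz":0},{"dx":0.2,"dy":-10,"dz":0,"wx":0,"wy":0,"wz":0},{"dx":0.2,"dy":-11.7,"dz":0,"wx":0,"wy":0,"wz":0},{"dx":0.2,"dy":-12.5,"dz":0,"wx":0,"wy":0,"wz":0},{"dx":0.2,"dy":-12.8,"dz":0,"wx":0,"wy":0,"wz":0},{"dx":0.2,"dy":-12.8,"dz":0,"wx":0,"wy":0,"wz":0}]'
python3 -m crank '[{"dx":0,"dy":0,"dz":0.5,"wx":0,"wy":0,"wz":0},{"dx":0,"dy":0,"dz":1,"wx":0,"wy":0,"wz":0},{"dx":0,"dy":0,"dz":1.5,"wx":0,"wy":0,"wz":0},{"dx":0,"dy":0,"dz":2,"wx":0,"wy":0,"wz":0},{"dx":0,"dy":0,"dz":2.4,"wx":0,"wy":0,"wz":0},{"dx":0,"dy":0,"dz":2.8,"wx":0,"wy":0,"wz":0},{"dx":0,"dy":0,"dz":3.1,"wx":0,"wy":0,"wz":0},{"dx":0,"dy":0,"dz":3.3,"wx":0,"wy":0,"wz":0},{"dx":0,"dy":0,"dz":3.3,"wx":0,"wy":0,"wz":0},{"dx":0,"dy":0,"dz":3.3,"wx":0,"wy":0,"wz":0}]'
python3 - <<'E'
from h import *
im=arm.grab_frame("side"); cv2.imwrite("pics/s3.png",cv2.resize(im[60:260,180:400],None,fx=3,fy=3)[:,:,::-1])
for q in ("basket_bar","drainer","hooks"): print(q,[(np.round(d["centre"],4),round(d["confidence"],2)) for d in arm.mark_of("side",q)][:2])
delta([.668,.059,.195],-89.8)
E
```

```text
t: 10.0
eef_pos: [0.6684, 0.0594, 0.2314]
ee_rot: [3.141, -0.0, -1.568]
force: [-0.4, 0.8, -3.2]
width: 0.0135
gripper_force: 30.0
t: 11.25
eef_pos: [0.6686, 0.0595, 0.1987]
ee_rot: [-3.141, 0.0, -1.568]
force: [0.2, 0.2, -2.6]
width: 0.0139
gripper_force: 30.0
basket_bar [(array([0.6677, 0.0565, 0.2148]), 0.91)]
drainer [(array([ 0.6353,  0.0612, -0.0009]), 0.88)]
hooks [(array([0.671 , 0.0587, 0.2065]), 0.63)]
t 11.45 pos [0.6686 0.0595 0.1987] rpy [-179.99    0.    -89.84] w 0.0142 F [ 0.1  0.4 -3.4] gf 30.0
d cm [0.05 0.06 0.37] rot [-0.01  0.   -0.04]
```

View pics/s3.png

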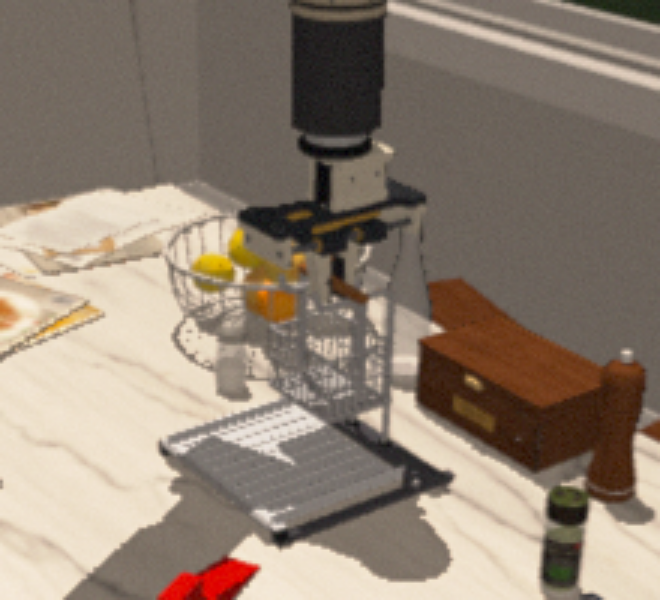

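The basket hangs from the gripper above the tray, with the bar at crop (345,290) over the hooks and about 3 mm to go. Lowering to contact, then opening.

```bash

python3 -m crank '[{"dx":0,"dy":0,"dz":0.05,"wx":0,"wy":0,"wz":0},{"dx":0,"dy":0,"dz":0.1,"wx":0,"wy":0,"wz":0},{"dx":0,"dy":0,"dz":0.15,"wx":0,"wy":0,"wz":0},{"dx":0,"dy":0,"dz":0.2,"wx":0,"wy":0,"wz":0},{"dx":0,"dy":0,"dz":0.25,"wx":0,"wy":0,"wz":0},{"dx":0,"dy":0,"dz":0.3,"wx":0,"wy":0,"wz":0},{"dx":0,"dy":0,"dz":0.35,"wx":0,"wy":0,"wz":0},{"dx":0,"dy":0,"dz":0.35,"wx":0,"wy":0,"wz":0},{"dx":0,"dy":0,"dz":0.35,"wx":0,"wy":0,"wz":0},{"dx":0,"dy":0,"dz":0.35,"wx":0,"wy":0,"wz":0}]'
```

```text
t: 12.7
eef_pos: [0.6685, 0.0595, 0.1952]
ee_rot: [-3.141, -0.0, -1.568]
force: [-1.1, 1.0, -0.4]
width: 0.0137
gripper_force: 30.0
```

```bash

python3 -m crank '[{"dx":0,"dy":0,"dz":0,"wx":0,"wy":0,"wz":0},{"dx":0,"dy":0,"dz":0,"wx":0,"wy":0,"wz":0},{"dx":0,"dy":0,"dz":0,"wx":0,"wy":0,"wz":0},{"dx":0,"dy":0,"dz":0,"wx":0,"wy":0,"wz":0},{"dx":0,"dy":0,"dz":0,"wx":0,"wy":0,"wz":0},{"dx":0,"dy":0,"dz":0,"wx":0,"wy":0,"wz":0},{"dx":0,"dy":0,"dz":0,"wx":0,"wy":0,"wz":0},{"dx":0,"dy":0,"dz":0,"wx":0,"wy":0,"wz":0},{"dx":0,"dy":0,"dz":0,"wx":0,"wy":0,"wz":0},{"dx":0,"dy":0,"dz":0,"wx":0,"wy":0,"wz":0}]' 6
python3 -m crank '[{"dx":0,"dy":0,"dz":-0.5,"wx":0,"wy":0,"wz":0},{"dx":0,"dy":0,"dz":-1.5,"wx":0,"wy":0,"wz":0},{"dx":0,"dy":0,"dz":-3,"wx":0,"wy":0,"wz":0},{"dx":0,"dy":0,"dz":-4.5,"wx":0,"wy":0,"wz":0},{"dx":0,"dy":0,"dz":-6,"wx":0,"wy":0,"wz":0},{"dx":0,"dy":0,"dz":-7.5,"wx":0,"wy":0,"wz":0},{"dx":0,"dy":0,"dz":-9,"wx":0,"wy":0,"wz":0},{"dx":0,"dy":0,"dz":-10,"wx":0,"wy":0,"wz":0},{"dx":0,"dy":0,"dz":-10,"wx":0,"wy":0,"wz":0},{"dx":0,"dy":0,"dz":-10,"wx":0,"wy":0,"wz":0}]'
python3 - <<'E'
from h import *
for c in ("side","wrist"):
  im=arm.grab_frame(c)
  if c=="side": cv2.imwrite("pics/s4.png",cv2.resize(im[60:260,180:400],None,fx=3,fy=3)[:,:,::-1])
  for q in ("basket_bar","basket","tray_edge"): print(q,[(np.round(d["centre"],4),round(d["confidence"],2)) for d in arm.mark_of(c,q)][:2])
delta([.463,-.290,.2],-25)
E
```

```text
t: 13.95
eef_pos: [0.6685, 0.0595, 0.1951]
ee_rot: [3.142, 0.0, -1.568]
force: [-0.4, 0.2, -0.3]
width: 0.0601
gripper_force: 0.0
t: 15.2
eef_pos: [0.6682, 0.0595, 0.2944]
ee_rot: [3.141, -0.0, -1.568]
force: [0.1, -0.4, -0.2]
width: 0.0599
gripper_force: 0.0
basket_bar [(array([0.6688, 0.057 , 0.2137]), 0.78)]
basket [(array([0.6674, 0.0611, 0.0816]), 0.78)]
tray_edge [(array([0.5136, 0.0628, 0.0117]), 0.87), (array([ 0.5048, -0.3078, -0.0038]), 0.24)]
basket_bar [(array([0.6729, 0.057 , 0.2168]), 0.79), (array([0.6759, 0.2655, 0.0036]), 0.31)]
basket [(array([0.6719, 0.0565, 0.0838]), 0.73)]
tray_edge [(array([0.5142, 0.0539, 0.0158]), 0.71)]
t 15.6 pos [0.6685 0.0595 0.2949] rpy [ 1.7998e+02 -1.0000e-02 -8.9840e+01] w 0.0602 F [0.7 0.4 0. ] gf 0.0
d cm [34.89 20.64  9.5 ] rot [ 2.000e-02  0.000e+00 -6.484e+01]
```

View pics/s4.png

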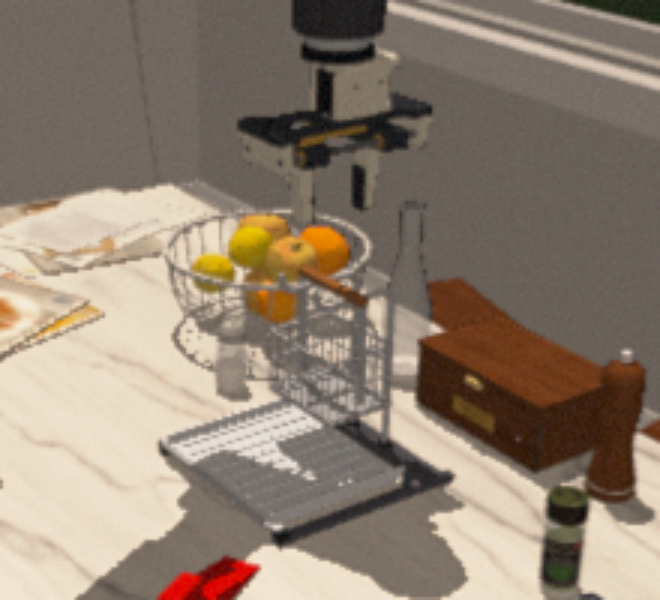

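The basket hangs on both hooks with the bar at crop (333,285), free of the fingers. Now to the wedge.

```bash

python3 -m crank '[{"dx":1.5,"dy":0.9,"dz":0,"wx":0,"wy":0,"wz":-3},{"dx":5,"dy":3,"dz":0,"wx":0,"wy":0,"wz":-9},{"dx":9.5,"dy":5.6,"dz":0,"wx":0,"wy":0,"wz":-18},{"dx":14.5,"dy":8.6,"dz":1,"wx":0,"wy":0,"wz":-27},{"dx":19.5,"dy":11.5,"dz":3,"wx":0,"wy":0,"wz":-36},{"dx":24.5,"dy":14.5,"dz":5,"wx":0,"wy":0,"wz":-45},{"dx":29,"dy":17.2,"dz":7,"wx":0,"wy":0,"wz":-54},{"dx":32.7,"dy":19.4,"dz":8.5,"wx":0,"wy":0,"wz":-61},{"dx":34.9,"dy":20.6,"dz":9.5,"wx":0,"wy":0,"wz":-64.8},{"dx":34.9,"dy":20.6,"dz":9.5,"wx":0,"wy":0,"wz":-64.8}]' 6
python3 - <<'E'
from h import *
im=arm.grab_frame("wrist"); cv2.imwrite("pics/w5.png",im[:,:,::-1])
m={}
for q in("wedge_grip","wedge_tip","wedge"):
  for d in arm.mark_of("wrist",q)[:3]: print(q,np.round(d["centre"],4),round(d["confidence"],2))
for d in arm.masks_of("wrist","wedge")[:2]:
  ys,xs=np.nonzero(d["pixels"]); print(d["confidence"],len(xs),xs.mean(),ys.mean(),pca(rays("wrist",np.c_[xs,ys],.02)))
delta([.463,-.290,.017],-25)
E
```

```text
t: 16.85
eef_pos: [0.4621, -0.2912, 0.1993]
ee_rot: [3.141, 0.001, -0.439]
force: [-0.4, 0.2, 0.9]
width: 0.06
gripper_force: 0.0
wedge_grip [ 0.4615 -0.2884  0.0338] 0.65
wedge_tip [ 0.5758 -0.3416 -0.0012] 0.85
wedge_tip [ 0.2838 -0.2935  0.0004] 0.64
wedge [ 0.3111 -0.3625 -0.0046] 0.97
wedge [ 5.109e-01 -3.100e-01  4.000e-04] 0.88
0.95 694 373.7593659942363 228.2579250720461 (array([ 0.34061058, -0.38638661]), np.float64(112.17652860901865), array([0.02937848, 0.16275167]))
0.58 5080 254.13070866141732 123.90905511811023 (array([ 0.51030475, -0.30901061]), np.float64(155.22634697942198), array([0.03852126, 0.15036746]))
t 17.1 pos [ 0.4642 -0.2895  0.2006] rpy [-1.7999e+02 -5.0000e-02 -2.5010e+01] w 0.0598 F [ 0.2 -0.1  0.1] gf 0.0
d cm [-0.11  0.1  18.36] rot [-0.01 -0.05 -0.01]
```

View pics/w5.png

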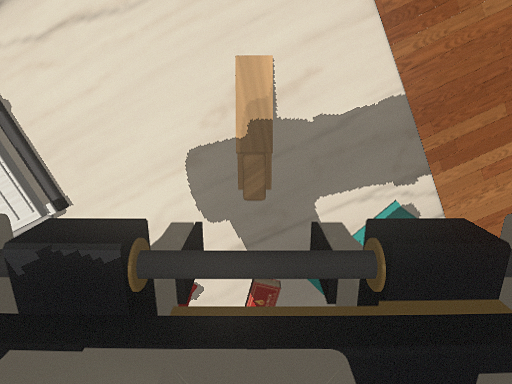

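The wooden wedge lies straight ahead, with its block at (254,178) centred on column 255 and aligned. The turquoise wedge and the matchbox stay clear. Descending and gripping.

```bash

python3 -m crank '[{"dx":-0.1,"dy":0,"dz":1.5,"wx":0,"wy":0,"wz":0},{"dx":-0.1,"dy":0,"dz":4.5,"wx":0,"wy":0,"wz":0},{"dx":-0.1,"dy":0,"dz":8,"wx":0,"wy":0,"wz":0},{"dx":-0.1,"dy":0,"dz":11.5,"wx":0,"wy":0,"wz":0},{"dx":-0.1,"dy":0,"dz":14.5,"wx":0,"wy":0,"wz":0},{"dx":-0.1,"dy":0,"dz":16.7,"wx":0,"wy":0,"wz":0},{"dx":-0.1,"dy":0,"dz":17.8,"wx":0,"wy":0,"wz":0},{"dx":-0.1,"dy":0,"dz":18.2,"wx":0,"wy":0,"wz":0},{"dx":-0.1,"dy":0,"dz":18.2,"wx":0,"wy":0,"wz":0},{"dx":-0.1,"dy":0,"dz":18.2,"wx":0,"wy":0,"wz":0}]'
python3 -m crank '[{"dx":0,"dy":0,"dz":0,"wx":0,"wy":0,"wz":0},{"dx":0,"dy":0,"dz":0,"wx":0,"wy":0,"wz":0},{"dx":0,"dy":0,"dz":0,"wx":0,"wy":0,"wz":0},{"dx":0,"dy":0,"dz":0,"wx":0,"wy":0,"wz":0},{"dx":0,"dy":0,"dz":0,"wx":0,"wy":0,"wz":0},{"dx":0,"dy":0,"dz":0,"wx":0,"wy":0,"wz":0},{"dx":0,"dy":0,"dz":0,"wx":0,"wy":0,"wz":0},{"dx":0,"dy":0,"dz":0,"wx":0,"wy":0,"wz":0},{"dx":0,"dy":0,"dz":0,"wx":0,"wy":0,"wz":0},{"dx":0,"dy":0,"dz":0,"wx":0,"wy":0,"wz":0}]' 1 45
python3 -m crank '[{"dx":0,"dy":0,"dz":-0.7,"wx":0,"wy":0,"wz":0},{"dx":0,"dy":0,"dz":-2,"wx":0,"wy":0,"wz":0},{"dx":0,"dy":0,"dz":-3.5,"wx":0,"wy":0,"wz":0},{"dx":0,"dy":0,"dz":-5,"wx":0,"wy":0,"wz":0},{"dx":0,"dy":0,"dz":-6.5,"wx":0,"wy":0,"wz":0},{"dx":0,"dy":0,"dz":-8,"wx":0,"wy":0,"wz":0},{"dx":0,"dy":0,"dz":-9.2,"wx":0,"wy":0,"wz":0},{"dx":0,"dy":0,"dz":-10,"wx":0,"wy":0,"wz":0},{"dx":0,"dy":0,"dz":-10,"wx":0,"wy":0,"wz":0},{"dx":0,"dy":0,"dz":-10,"wx":0,"wy":0,"wz":0}]'
python3 - <<'E'
from h import *
arm.grab_frame("wrist"); arm.grab_frame("side")
for c in("wrist","side"):
 for q in("wedge_tip","wedge_grip","wedge"):
  for d in arm.mark_of(c,q)[:3]: print(c,q,np.round(d["centre"],4),round(d["confidence"],2))
delta([.375,.065,.117],0)
E
```

```text
t: 18.35
eef_pos: [0.4631, -0.2898, 0.0189]
ee_rot: [-3.141, -0.001, -0.437]
force: [-0.1, -0.6, -0.7]
width: 0.0598
gripper_force: 0.0
t: 19.6
eef_pos: [0.4626, -0.2897, 0.0181]
ee_rot: [3.142, -0.0, -0.437]
force: [-0.2, 0.8, 2.0]
width: 0.0236
gripper_force: 45.0
t: 20.85
eef_pos: [0.4622, -0.2895, 0.1176]
ee_rot: [3.142, 0.001, -0.437]
force: [0.2, 0.3, -1.0]
width: 0.0237
gripper_force: 45.0
wrist wedge_tip [ 0.4733 -0.0622  0.0023] 0.94
wrist wedge_tip [ 0.5738 -0.3434  0.1022] 0.85
wrist wedge_grip [ 0.455  -0.2928  0.1359] 0.84
wrist wedge_grip [ 0.3217 -0.4085  0.0351] 0.71
wrist wedge [ 0.5073 -0.3117  0.0997] 0.63
side wedge_tip [ 0.5731 -0.3422  0.1007] 0.98
side wedge_tip [ 0.2834 -0.2914  0.001 ] 0.81
side wedge_tip [ 0.4735 -0.0662  0.0025] 0.8
side wedge_grip [ 0.4627 -0.2944  0.1318] 0.93
side wedge_grip [ 0.3267 -0.4113  0.0325] 0.81
side wedge_grip [ 0.361  -0.118   0.0354] 0.57
side wedge [ 0.5025 -0.3081  0.0998] 0.97
side wedge [ 0.308  -0.3644 -0.0012] 0.83
side wedge [ 0.4075 -0.0989 -0.0016] 0.77
t 21.25 pos [ 0.4625 -0.2897  0.1179] rpy [ 1.800e+02  2.000e-02 -2.504e+01] w 0.0237 F [ 0.6 -0.4 -0.6] gf 45.0
d cm [-22.94 -28.43   0.09] rot [ 0.000e+00  2.000e-02 -2.504e+01]
```

```bash

python3 -m crank '[{"dx":-1.2,"dy":-1.5,"dz":0,"wx":0,"wy":0,"wz":-1.3},{"dx":-3.6,"dy":-4.6,"dz":0,"wx":0,"wy":0,"wz":-4},{"dx":-6.8,"dy":-8.6,"dz":0,"wx":0,"wy":0,"wz":-7.6},{"dx":-10,"dy":-12.7,"dz":0,"wx":0,"wy":0,"wz":-11.2},{"dx":-13.2,"dy":-16.7,"dz":0,"wx":0,"wy":0,"wz":-14.8},{"dx":-16.4,"dy":-20.8,"dz":0,"wx":0,"wy":0,"wz":-18.4},{"dx":-19.2,"dy":-24.3,"dz":0,"wx":0,"wy":0,"wz":-21.6},{"dx":-21.3,"dy":-27,"dz":0,"wx":0,"wy":0,"wz":-24},{"dx":-22.3,"dy":-28.2,"dz":0,"wx":0,"wy":0,"wz":-25},{"dx":-22.3,"dy":-28.2,"dz":0,"wx":0,"wy":0,"wz":-25}]'
python3 - <<'E'
from h import *
arm.grab_frame("wrist"); arm.grab_frame("side")
for c in("wrist","side"):
 for q in("wedge_tip","tray_edge"):
  for d in arm.mark_of(c,q)[:3]: print(c,q,np.round(d["centre"],4),round(d["confidence"],2))
delta([.38,.06,.0195],0)
print(arm.get_state()["q"])
E
```

```text
t: 22.5
eef_pos: [0.3793, 0.0613, 0.1182]
ee_rot: [-3.141, -0.001, 0.002]
force: [-0.1, -0.2, -1.2]
width: 0.0241
gripper_force: 45.0
wrist wedge_tip [0.5035 0.0607 0.1008] 0.92
wrist wedge_tip [ 0.4723 -0.0651  0.0014] 0.9
wrist tray_edge [0.2847 0.2384 0.0092] 0.34
side wedge_tip [ 0.4743 -0.0639 -0.0005] 0.75
side wedge_tip [0.501 0.062 0.101] 0.64
side wedge_tip [ 0.2831 -0.2954 -0.0013] 0.61
side tray_edge [0.5158 0.0606 0.0123] 0.56
t 22.8 pos [0.3799 0.0596 0.118 ] rpy [ 1.7999e+02  1.0000e-02 -1.1000e-01] w 0.0241 F [-0.3 -0.  -1.3] gf 45.0
d cm [ 0.01 -0.04  9.85] rot [ 0.01  0.01 -0.11]
[ 6.77922189e-01 -2.75377622e-02 -7.43049255e-01 -6.21801821e-06
 -8.55460449e-01  8.90982255e-01]
```

```bash

python3 -m crank '[{"dx":-0.2,"dy":0,"dz":0.8,"wx":0,"wy":0,"wz":0},{"dx":-0.3,"dy":0,"dz":2.3,"wx":0,"wy":0,"wz":0},{"dx":-0.3,"dy":0,"dz":4,"wx":0,"wy":0,"wz":0},{"dx":-0.3,"dy":0,"dz":5.7,"wx":0,"wy":0,"wz":0},{"dx":-0.3,"dy":0,"dz":7.3,"wx":0,"wy":0,"wz":0},{"dx":-0.3,"dy":0,"dz":8.6,"wx":0,"wy":0,"wz":0},{"dx":-0.3,"dy":0,"dz":9.4,"wx":0,"wy":0,"wz":0},{"dx":-0.3,"dy":0,"dz":9.7,"wx":0,"wy":0,"wz":0},{"dx":-0.3,"dy":0,"dz":9.8,"wx":0,"wy":0,"wz":0},{"dx":-0.3,"dy":0,"dz":9.9,"wx":0,"wy":0,"wz":0}]'
python3 - <<'E'
from h import *
im=arm.grab_frame("wrist"); cv2.imwrite("pics/w6.png",im[:,:,::-1]); arm.grab_frame("side")
for c in("wrist","side"):
 for q in("wedge_tip","tray_edge"):
  for d in arm.mark_of(c,q)[:3]: print(c,q,np.round(d["centre"],4),round(d["confidence"],2))
delta([.46,.06,.0183],0)
E
```

```text
t: 24.05
eef_pos: [0.3772, 0.0604, 0.0193]
ee_rot: [-3.141, -0.001, -0.001]
force: [-0.2, 0.2, -0.4]
width: 0.0238
gripper_force: 45.0
wrist wedge_tip [0.502  0.0617 0.0017] 0.87
wrist wedge_tip [ 0.4728 -0.0604  0.0014] 0.66
side wedge_tip [ 0.2853 -0.2903  0.0023] 0.78
side wedge_tip [4.996e-01 5.740e-02 1.000e-04] 0.68
side wedge_tip [ 0.4725 -0.0642  0.0026] 0.64
side tray_edge [0.5143 0.0586 0.0118] 0.84
t 24.35 pos [0.377  0.0603 0.0193] rpy [-1.7998e+02 -2.0000e-02 -4.0000e-02] w 0.0233 F [-0.3  0.  -1.1] gf 45.0
d cm [8.3  0.03 0.1 ] rot [-0.02 -0.02 -0.04]
```

View pics/w6.png

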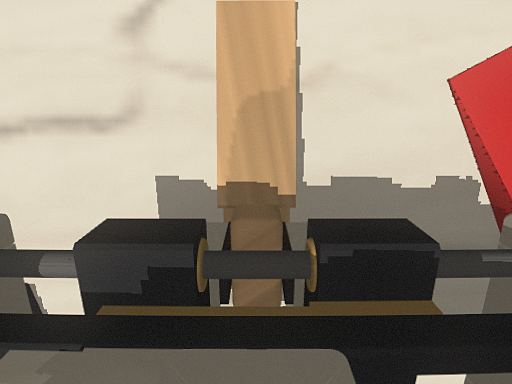

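The wedge is straight and level in the grip (columns 218-297) and the red one at right stays clear. Pushing in.

```bash

python3 -m crank '[{"dx":0,"dy":0,"dz":0.05,"wx":0,"wy":0,"wz":0},{"dx":0.5,"dy":0,"dz":0.1,"wx":0,"wy":0,"wz":0},{"dx":1.2,"dy":0,"dz":0.1,"wx":0,"wy":0,"wz":0},{"dx":2,"dy":0,"dz":0.1,"wx":0,"wy":0,"wz":0},{"dx":2.8,"dy":0,"dz":0.1,"wx":0,"wy":0,"wz":0},{"dx":3.6,"dy":0,"dz":0.1,"wx":0,"wy":0,"wz":0},{"dx":4.4,"dy":0,"dz":0.1,"wx":0,"wy":0,"wz":0},{"dx":5,"dy":0,"dz":0.1,"wx":0,"wy":0,"wz":0},{"dx":5,"dy":0,"dz":0.1,"wx":0,"wy":0,"wz":0},{"dx":5,"dy":0,"dz":0.1,"wx":0,"wy":0,"wz":0}]'
python3 -m crank '[{"dx":0.3,"dy":0,"dz":0,"wx":0,"wy":0,"wz":0},{"dx":0.7,"dy":0,"dz":0,"wx":0,"wy":0,"wz":0},{"dx":1.1,"dy":0,"dz":0,"wx":0,"wy":0,"wz":0},{"dx":1.5,"dy":0,"dz":0,"wx":0,"wy":0,"wz":0},{"dx":1.9,"dy":0,"dz":0,"wx":0,"wy":0,"wz":0},{"dx":2.3,"dy":0,"dz":0,"wx":0,"wy":0,"wz":0},{"dx":2.7,"dy":0,"dz":0,"wx":0,"wy":0,"wz":0},{"dx":3.1,"dy":0,"dz":0,"wx":0,"wy":0,"wz":0},{"dx":3.2,"dy":0,"dz":0,"wx":0,"wy":0,"wz":0},{"dx":3.2,"dy":0,"dz":0,"wx":0,"wy":0,"wz":0}]'
python3 - <<'E'
from h import *
im=arm.grab_frame("side"); cv2.imwrite("pics/s7.png",cv2.resize(im[60:260,150:370],None,fx=3,fy=3)[:,:,::-1]); arm.grab_frame("wrist"); arm.grab_frame("top")
for c in("wrist","side","top"):
 for q in("wedge_tip","tray_edge","wedge","basket_bar"):
  for d in arm.mark_of(c,q)[:2]: print(c,q,np.round(d["centre"],4),round(d["confidence"],2))
delta([.46,.06,.0183],0)
E
```

```text
t: 25.6
eef_pos: [0.4274, 0.0603, 0.0181]
ee_rot: [-3.141, -0.001, -0.001]
force: [1.2, -0.1, -0.7]
width: 0.0233
gripper_force: 45.0
t: 26.85
eef_pos: [0.4525, 0.0572, 0.0179]
ee_rot: [3.137, 0.01, -0.003]
force: [-27.8, 0.2, 35.1]
width: 0.0236
gripper_force: 45.0
wrist wedge_tip [ 0.4764 -0.0628  0.0021] 0.97
wrist tray_edge [0.5153 0.0572 0.0194] 0.75
wrist wedge [ 0.4064 -0.0974  0.0008] 0.92
wrist wedge [0.5034 0.0554 0.0011] 0.7
side wedge_tip [ 0.2842 -0.2941  0.002 ] 0.74
side wedge_tip [ 0.4727 -0.0654  0.0031] 0.71
side tray_edge [0.5125 0.0592 0.0202] 0.94
side wedge [ 4.077e-01 -1.000e-01 -3.000e-04] 0.69
side wedge [4.987e-01 5.810e-02 1.000e-04] 0.67
top wedge_tip [ 2.890e-01 -2.936e-01 -2.000e-04] 0.98
top wedge_tip [ 0.4753 -0.0644 -0.0037] 0.71
top tray_edge [0.5109 0.0553 0.018 ] 0.8
top tray_edge [0.5179 0.0564 0.0124] 0.7
top wedge [ 4.048e-01 -9.620e-02  4.000e-04] 0.75
top wedge [ 0.3118 -0.3628 -0.0046] 0.73
top basket_bar [0.6728 0.058  0.2134] 0.65
t 27.6 pos [0.4526 0.0572 0.0179] rpy [ 1.7975e+02  5.8000e-01 -1.5000e-01] w 0.0234 F [-27.8   0.3  33.3] gf 45.0
d cm [ 0.74 -0.28 -0.05] rot [ 0.25  0.59 -0.14]
```

View pics/s7.png

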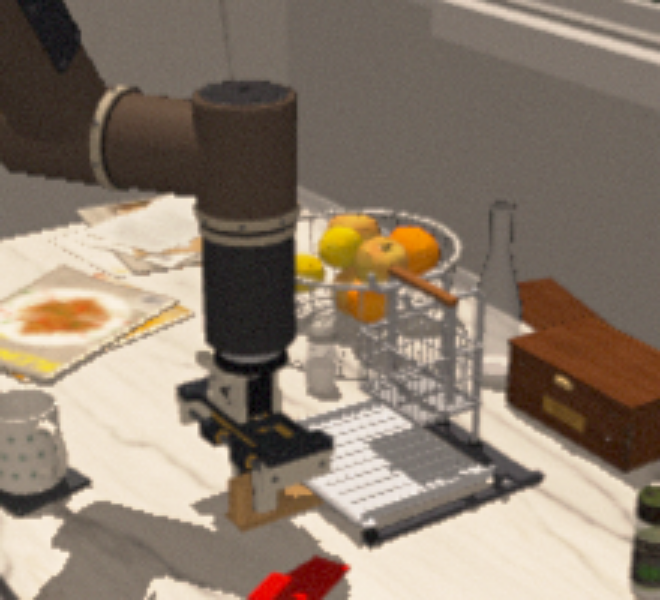

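The side view shows the wedge under the tray's front middle at crop (300,490), with the edge lifted and the basket still hanging. The push loads the worktop with 33 N, so I ease the downward press a little.

```bash

python3 -m crank '[{"dx":0,"dy":0,"dz":-0.03,"wx":0,"wy":0,"wz":0},{"dx":0,"dy":0,"dz":-0.06,"wx":0,"wy":0,"wz":0},{"dx":0,"dy":0,"dz":-0.09,"wx":0,"wy":0,"wz":0},{"dx":0,"dy":0,"dz":-0.12,"wx":0,"wy":0,"wz":0},{"dx":0,"dy":0,"dz":-0.15,"wx":0,"wy":0,"wz":0},{"dx":0,"dy":0,"dz":-0.15,"wx":0,"wy":0,"wz":0},{"dx":0,"dy":0,"dz":-0.15,"wx":0,"wy":0,"wz":0},{"dx":0,"dy":0,"dz":-0.15,"wx":0,"wy":0,"wz":0},{"dx":0,"dy":0,"dz":-0.15,"wx":0,"wy":0,"wz":0},{"dx":0,"dy":0,"dz":-0.15,"wx":0,"wy":0,"wz":0}]'
```

```text
t: 28.85
eef_pos: [0.4589, 0.0601, 0.0196]
ee_rot: [-3.142, -0.0, -0.001]
force: [-3.2, -1.7, -4.3]
width: 0.0237
gripper_force: 45.0
```

```bash

python3 - <<'E'
from h import *
im=arm.grab_frame("side"); arm.grab_frame("wrist"); arm.grab_frame("top"); cv2.imwrite("pics/s8.png",cv2.resize(im[170:260,200:340],None,fx=5,fy=5,interpolation=cv2.INTER_CUBIC)[:,:,::-1])
for c in("wrist","side","top"):
 for q in("tray_edge","wedge","basket_bar","basket"):
  for d in arm.mark_of(c,q)[:3]: print(c,q,np.round(d["centre"],4),round(d["confidence"],2))
delta([.46,.06,.0183],0)
E
```

```text
wrist tray_edge [0.5131 0.0581 0.0224] 0.98
wrist wedge [0.5085 0.0572 0.0025] 0.87
wrist wedge [ 0.4049 -0.1021  0.0009] 0.65
side tray_edge [0.5133 0.0594 0.0211] 0.84
side wedge [ 0.4032 -0.0987  0.0016] 0.9
side wedge [ 0.5028  0.0644 -0.0015] 0.69
side basket_bar [0.6694 0.0564 0.2144] 0.94
side basket [0.6687 0.058  0.0774] 0.71
top tray_edge [0.5165 0.0569 0.0151] 0.79
top wedge [ 0.311  -0.3617 -0.0037] 0.89
top wedge [ 4.054e-01 -9.570e-02  1.000e-04] 0.83
top wedge [0.6324 0.0587 0.0016] 0.31
top basket_bar [0.6711 0.0569 0.2141] 0.76
t 29.6 pos [0.4589 0.0601 0.0196] rpy [ 1.8e+02  0.0e+00 -4.0e-02] w 0.0234 F [-3.8 -0.7 -4. ] gf 45.0
d cm [0.11 0.01 0.13] rot [ 0.    0.   -0.04]
```

View pics/s8.png

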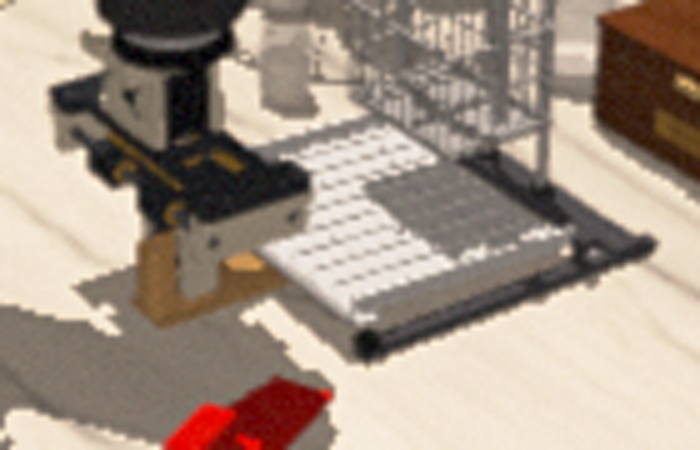

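The wedge goes under the tray's edge at crop (260,285), the tray is raised off the rest at (365,340), and the fingers are clear of the tray. The edge is at about 0.021 m, roughly 7 mm of lift. Handing in.

```bash
python3 -c "
from station import arm
print(arm.job_done())"
```

```text
the job is handed in; nothing more can be done
None
```

Job handed in, verdict not reported: the basket hangs free by its bar on both hooks, and the gripped wedge holds the tray's front edge up by about 7 mm (camera and geometry estimate; the target was about 6 mm).

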